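# Set the tube carriage to another station

### The arm

A 6-joint arm with a two-finger parallel gripper is mounted at the origin on the work surface. World frame = base frame: x ahead of the robot, y to its left, z up, the work surface at z = 0. Lengths are in m, angles in rad, forces in N, time in s.
With the tool pointing down it reaches from about 0.35 to 0.975 m from the base axis. Payload 4.9 kg.
Tool frame: the origin (TCP) lies on the centre line of the jaws, within the pads' length; the fingertips stand 8 mm ahead of it and the grasp point (between the pads) lies 11 mm behind it; z points along the fingers, y is the direction in which the jaws open and shut (so a half turn about z gives the same grasp; the last joint's range is limited). The gripper opens to 85 mm and grips with 20 to 120 N. Pads are 22 mm wide; open, the fingers measure 114 mm over their backs; the gripper's body (76 mm by 85 mm) begins 54 mm behind the grasp point. The pads swing forward as they close: fully open they stand 13 mm farther back than shut.
Start: joints at [1.079, 0.053, 1.613, -0, 1.476, -0.119], TCP at [0.228, 0.582, 0.239] pointing down, gripper open.
Joint ranges: [-3.01, 3.01], [-1.01, 2.22], [0.06, 2.58], [-1.02, 4.17], [0.09, 2.62], [-3.14, 3.14]. Speed limits (rad/s): [2.57, 2.57, 3.14, 3.14, 3.14, 3.14].

### API

Orientations are given as a unit quaternion [w, x, y, z].
In Python, from plant import manip gives the robot as it stands.
- The arm moves only by the tool step_arm, never from a script. Its argument "deltas" is a list of rows, each a list of 7 numbers: the shift along the tool's x, y, z in m, then the turn, a rotation vector about the tool's x, y, z in rad, then the gripper command: -1 is fully open, 1 is shut, values between are in proportion. In form: [[dx, dy, dz, ax, ay, az, hand], ...]. A call has 1 to 20 rows; each row is the pose to reach, as a shift and turn from the pose commanded when the call began, along the tool's axes at that moment; what a row does not reach only later rows make up. A row lasts 1/10 s, in which the tool goes at most 50 mm and 8.59 degrees, less where a joint would pass 70% of its speed; a pose out of reach is approached as far as the arm can. A call with a gripper value outside its range is refused whole. The fingers move at their own pace and stop on an object; the grip force is fixed at half the most. Time passes only in rows, so rows that repeat a pose let the fingers close. It gives the time, the measured TCP pose, the force and the opening at its end, in the units of the state.
- manip.state(): the state, without advancing time (a new reading comes with each control period).
- manip.grab_frame(name): name is "side" or "top"; returns the picture (400x640x3 uint8, red, green, blue); there is no depth.
- manip.get_calibration(name): a dict with "fov_y" (degrees; the focal length in pixels is half the picture's height over the tangent of half this angle, whatever the lens; pixels are square), "cx", "cy" (the principal point, pixels), "R" (3x3) and "t" (3): a world point X has camera coordinates R X + t. Camera axes: x right, y down, z forward; pixel columns grow to the right and rows downward; lengths in m; the calibration is good to about 2 mm. A picture is of the moment at which its call begins. get_calibration takes no time and is no camera call.
- manip.job_done(): hands the job in, once; it reports no verdict.
The state is a dict: "time": time; "joint_pos": joint angles; "joint_vel": joint speeds; "joint_efforts": joint torques, N m; "tool_pos": TCP position; "tool_rot": TCP orientation; "contact_force": force on the tool from outside, world axes, zero at the start; "ft_torque": the same for the moment, N m; "gripper_width": opening from 0.0 (shut) to 1.0 (fully open).
Only numpy, scipy, OpenCV 4.12 (cv2) and the standard library are available. Lean on these libraries where they do the work, as an engineer would, in place of code of your own. Each camera call takes 0.05 s, during which the arm holds its last target.

### The job

Move the tube-rack carriage along its bench rail to the station marked by the blue tag: squeeze the red release lever against the black grip post, keep it squeezed while you slide the carriage there, then let go so that the brass catch drops fully into the slot by that tag. The slots lie only roughly beside their tags, so feel for the slot gently and never force the catch against the plates, and leave the glassware standing where it is.

Things in the scene. Friction and masses are not known exactly. Their poses are not given: they have to be found in the camera images.
- rail: flat aluminium bench rail, fixed, 92 mm wide, 340 long, 20 high; origin at the centre of its underside; y runs along it towards the stations, x across it (away from the robot). Dark steel plates 7 mm thick lie on it along x = +18 mm, cut by cross slots: a 16 mm wide home slot near the -y end, then three station slots 9 mm wide, 55 mm apart
- carriage (a joint): position of the grey carriage along the rail's +y, m: within 4 mm of 0 at the start (home), end stops at -0.006 and 0.185; about 1 N of friction when the catch is lifted. It carries a white rack of capped glass tubes (fixed in it, tops 103 mm above the table, on the robot's side)
- grip (a point): rides on the carriage: midway between the outer faces of the black grip post (27.5 mm to -y) and the resting red lever (27.5 mm to +y), 100 mm above the table, 15 mm under the post's top; axes as the rail's. Both are 26 mm wide across the rail; pinch them together along y from above. Fully squeezed the pair is 39 mm wide: the lever has come 16 mm towards the post
- post (a point): centre of the black grip post's outer (-y) face, 100 mm above the table; the post is fixed on the carriage. Pushing on this face drives the carriage to +y without moving the lever
- lever (a joint): angle of the red release lever, rad: 0 = at rest, catch fully down in a slot; about 0.11 = catch riding on top of the plates; 0.24 = fully squeezed, catch 4 to 5 mm clear of the plates. A spring returns it: at grip height it takes 6 N at first, 10 N fully squeezed; a grip of 20 N or more holds it there
- catch: brass catch on the lever's arm, a bar 6 mm thick along the rail with a round lower edge; origin at the centre of that edge, 69.5 mm to +y of the grip point. It has 1.5 mm of play each way in a station slot. Riding on the plates it is pressed down with about 11 N, adding 5 to 8 N of drag; forces on it over 35 N damage it
- tag_blue: blue plastic block 10 x 18 x 12 mm on the far edge of the rail, origin at the centre of its underside, axes as the rail's: marks the wanted station. The slot's true centre lies anywhere up to 12 mm to either side of it along the rail's y
- tag_white: the same in white: marks another station (not wanted)
- tag_orange: the same in orange: marks another station (not wanted)
- beaker_mid (a point): centre of an open glass beaker, 70 mm wide, 85 mm tall, to be left alone
- amber_bottle_mid (a point): centre of an amber bottle with black cap, 72 mm wide, 145 mm tall, to be left alone
- vial_mid (a point): centre of a small capped glass vial, 30 mm wide, 58 mm tall, to be left alone

How it is judged:
On the way, in this order (a step that is already met when the one before it is completed fails the run):
1. the lever is squeezed so far that the catch is lifted clear of the home slot (value of joint lever above 0.16 rad), for 0.1 s.
2. with the lever still squeezed the carriage has come to the blue tag (catch within 25 mm of it along the rail) (value of joint lever above 0.13 rad and y of catch in the frame of tag_blue between -0.025 and 0.025 m), for 0.05 s.
At the end, for the whole second after the job is handed in: The lever is let go and back at rest (under 0.03 rad), so the catch is fully down in the slot beside the blue tag (catch within 16 mm of the tag along the rail); the carriage stands still and nothing touches it (value of joint lever below 0.03 rad and y of catch in the frame of tag_blue between -0.016 and 0.016 m and value of joint carriage above 0.03 m and velocity of joint carriage between -0.005 and 0.005 m/s and contact force between the fingers and rail below 0.5 N).
It fails at once if the catch is forced against the plates with more than 35 N (contact force between catch and anything else above 35 N).
It fails at once if the beaker is shoved more than 25 mm or tipped (distance of beaker_mid from where it was at the start of the episode above 0.025 m or angle between beaker_mid's own z axis and vertical above 0.35 rad).
It fails at once if the amber bottle is shoved more than 25 mm or tipped (distance of amber_bottle_mid from where it was at the start of the episode above 0.025 m or angle between amber_bottle_mid's own z axis and vertical above 0.35 rad).
It fails at once if the vial is shoved more than 25 mm or tipped (distance of vial_mid from where it was at the start of the episode above 0.025 m or angle between vial_mid's own z axis and vertical above 0.35 rad).
It also fails if it takes over 51 s, if anything falls off the work surface, if the arm or the gripper's body presses on something with over 40 N, if the wrist force passes 120 N, or if a joint passes its speed limit or range.

## Working session

There is one attempt and no reset: what is moved stays moved. The work goes in short steps, Python scripts to look and compute and a tool call to move; the robot and the scene stay as the last step left them, time stands still between calls to the robot, and variables do not carry over. Pictures are saved under pics/ and viewed, and the job is handed in when it is done.

Besides the shell and the picture viewer there is one more tool, called by a JSON object that holds its "fn" and its "kwargs". step_arm: Moves the arm, as the interface text tells. Its arguments: {"type":"object","properties":{"deltas":{"type":"array"}},"required":["deltas"]}

```bash
ls; mkdir -p pics
python3 - <<'E'
from plant import manip
import cv2
s=manip.state();print(s)
for n in("side","top"):
    print(n,manip.get_calibration(n))
    cv2.imwrite(f"pics/{n}0.png",manip.grab_frame(n)[:,:,::-1])
E
```

```text
pics
{'time': 0.0, 'joint_pos': array([ 1.07903039e+00,  5.33573877e-02,  1.61433874e+00,  3.17885933e-05,
        1.47597907e+00, -1.18961396e-01]), 'joint_vel': array([ 1.60273366e-03,  2.25224603e-04,  1.03683531e-03,  9.72568014e-04,
       -6.45034396e-06, -1.26315541e-03]), 'joint_efforts': array([-7.13209429e-04, -3.93686378e+01, -3.70172954e+01, -1.87835817e-04,
        7.12881127e-03, -3.56204896e-05]), 'tool_pos': array([0.22731772, 0.58153104, 0.23803595]), 'tool_rot': array([-3.28137509e-04,  1.85326091e-01,  9.82676526e-01, -9.88344005e-04]), 'contact_force': array([0.94272449, 0.07645026, 0.25114674]), 'ft_torque': array([-0.00757361, -0.01492639, -0.04637714]), 'gripper_width': 1.000455862356086}
side {'fov_y': 52.242973170064126, 'cx': 318.0530885587601, 'cy': 197.4753688364091, 'R': array([[ 0.83084214, -0.55617854,  0.01915135],
       [-0.29725845, -0.47262365, -0.82961696],
       [ 0.47046653,  0.68358783, -0.55800442]]), 't': array([-0.51526222,  0.28530979,  0.48240684])}
top {'fov_y': 57.04114927912442, 'cx': 317.78703424165644, 'cy': 198.4431553268895, 'R': array([[ 0.01058952, -0.99994292, -0.00141967],
       [-0.98060113, -0.01010677, -0.1957531 ],
       [ 0.19572758,  0.00346506, -0.98065219]]), 't': array([0.04241665, 0.63905001, 0.76653106])}
```

View pics/side0.png

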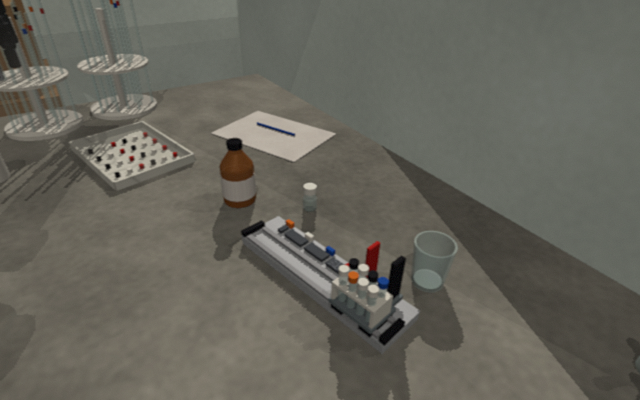

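View pics/top0.png

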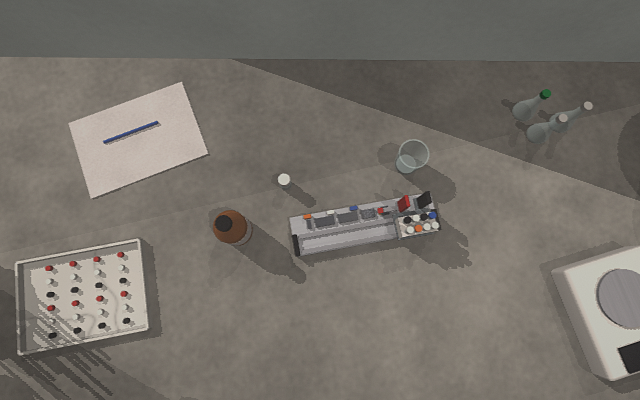

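Run:
```python
import cv2
a=cv2.imread("pics/top0.png")[180:270,280:450];cv2.imwrite("pics/top0z.png",cv2.resize(a,None,fx=4.6,fy=4.6,interpolation=cv2.INTER_CUBIC))
a=cv2.imread("pics/side0.png")[205:350,235:425];cv2.imwrite("pics/side0z.png",cv2.resize(a,None,fx=4,fy=4,interpolation=cv2.INTER_CUBIC))
```

```text
(no output)
```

View pics/top0z.png

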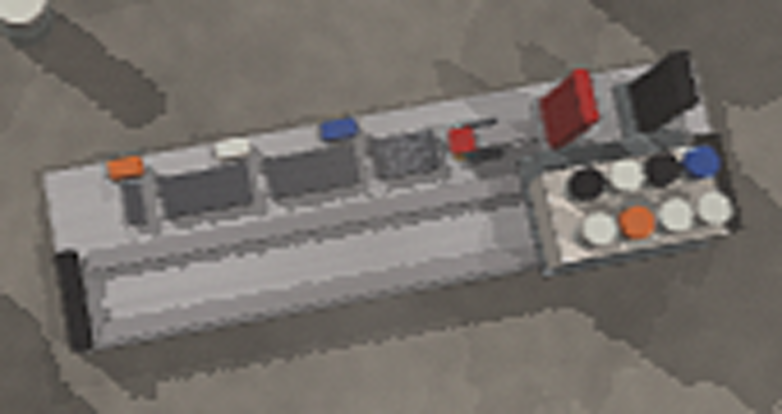

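View pics/side0z.png

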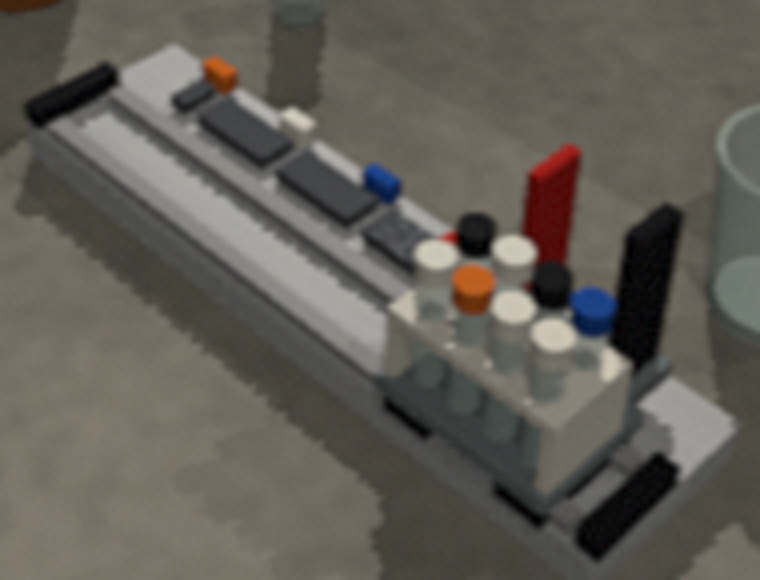

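```bash
cat > h.py <<'E'
import numpy as np,cv2
from plant import manip
def cal(n):
    c=manip.get_calibration(n);return c,200/np.tan(np.radians(c['fov_y'])/2)
def ray(n,p):
    c,f=cal(n);d=np.array([(p[0]-c['cx'])/f,(p[1]-c['cy'])/f,1]);R=c['R'];return -R.T@c['t'],R.T@d
def onz(n,p,z):
    o,d=ray(n,p);return o+d*(z-o[2])/d[2]
def tri(p,q):
    o1,d1=ray('side',p);o2,d2=ray('top',q)
    A=np.array([d1,-d2]).T;s=np.linalg.lstsq(A,o2-o1,rcond=None)[0]
    a=o1+s[0]*d1;b=o2+s[1]*d2;return (a+b)/2,np.linalg.norm(a-b)
def proj(n,X):
    c,f=cal(n);x=c['R']@X+c['t'];return np.array([c['cx']+f*x[0]/x[2],c['cy']+f*x[1]/x[2]])
E
python3 - <<'E'
from h import *
np.set_printoptions(precision=4,suppress=True)
for n in('side','top'): print(n,ray(n,(0,0))[0])
B={}
for n,roi in(('side',(205,350,235,425)),('top',(180,270,280,450))):
    im=cv2.imread(f"pics/{n}0.png");y0,y1,x0,x1=roi
    h=cv2.cvtColor(im,cv2.COLOR_BGR2HSV)
    for nm,lo,hi in(('blue',(105,120,60),(130,255,255)),('orange',(5,150,100),(18,255,255)),('red',(0,160,60),(3,255,255)),('red2',(172,160,60),(180,255,255))):
        m=np.zeros(h.shape[:2],np.uint8);m[y0:y1,x0:x1]=cv2.inRange(h,lo,hi)[y0:y1,x0:x1]
        k,l,st,c=cv2.connectedComponentsWithStats(m)
        for i in range(1,k):
            if st[i,4]>5: print(n,nm,st[i],c[i])
E
```

```text
side [ 0.286  -0.4815  0.5158]
top [0.4762 0.0462 0.8769]
side blue [326 246   9  10  56] [330.0536 250.5   ]
side blue [377 277  12  12 103] [382.699  282.1262]
side orange [286 219   8   9  39] [289.9744 222.8718]
side orange [348 272  10  11  83] [353.0602 276.5783]
side red [366 241  14  30 264] [372.5303 255.3371]
top blue [350 206   7   4  20] [353.15 207.4 ]
top blue [429 212   7   6  32] [432.25  214.625]
top orange [304 214   7   5  27] [306.8889 216.    ]
top orange [415 225   7   7  39] [417.9744 227.8718]
top red [405 195   5  12  37] [406.7297 200.5405]
top red [378 208   5   5  21] [380. 210.]
```

Run:
```python
from h import *
np.set_printoptions(precision=4,suppress=True)
T=lambda x,y:(280+x/4.6-.39,180+y/4.6-.39)
S=lambda x,y:(235+x/4-.375,205+y/4-.375)
tags={}
for nm,p,q in(('blue',(330.05,250.5),(353.15,207.4)),('orange',(289.97,222.87),(306.89,216.0)),('white',S(297,125),T(232,148))):
    tags[nm],e=tri(p,q);print(nm,tags[nm],e, onz('top',q,.03))
b,o=onz('top',(353.15,207.4),.03),onz('top',(306.89,216.),.03)
d=(o-b);print('yaw dir',d/np.linalg.norm(d),np.linalg.norm(d))
# rail long edge near side, bottom corners from zoom
for nm,p,z in(('farL',T(42,172),.02),('nearL',T(88,350),.02),('farR',T(690,60),.02)):
    print(nm,onz('top',p,z))
for nm,p,z in(('farL',S(175,45),.02),('rightcorner',S(738,428),.02)):
    print(nm,onz('side',p,z))
# lever/post tops
print('lever topcorner', tri(S(578,150),T(578,70)),tri(S(530,172),T(541,105)))
print('post', tri(S(680,210),T(688,55)),tri(S(628,240),T(632,98)))
```

```text
blue [ 0.6248 -0.0336  0.0235] 0.002432999049085281 [ 0.6247 -0.0336  0.03  ]
orange [0.6035 0.0745 0.0251] 0.0011230956440822957 [0.6033 0.0741 0.03  ]
white [0.6137 0.0206 0.025 ] 0.0020222893259688904 [0.6138 0.0203 0.03  ]
yaw dir [-0.1949  0.9808  0.    ] 0.10977714076659072
farL [0.602  0.1171 0.02  ]
nearL [0.5123 0.0917 0.02  ]
farR [ 0.664  -0.2168  0.02  ]
farL [0.5982 0.1131 0.02  ]
rightcorner [ 0.6603 -0.2205  0.02  ]
lever topcorner (array([ 0.639 , -0.1371,  0.1102]), np.float64(4.2548147994499705e-05)) (array([ 0.6264, -0.1235,  0.0946]), np.float64(0.0026069454637445435))
post (array([ 0.6451, -0.1866,  0.1144]), np.float64(0.0011461097441437837)) (array([ 0.6334, -0.1692,  0.0904]), np.float64(0.008060060576785249))
```

Run:
```python
import cv2,numpy as np
a=cv2.imread("pics/top0.png")[185:230,375:445];a=np.clip(a.astype(float)*1.6,0,255).astype('uint8');cv2.imwrite("pics/top0y.png",cv2.resize(a,None,fx=11,fy=11,interpolation=cv2.INTER_NEAREST))
a=cv2.imread("pics/side0.png")[235:305,355:415];a=np.clip(a.astype(float)*1.8,0,255).astype('uint8');cv2.imwrite("pics/side0y.png",cv2.resize(a,None,fx=8,fy=8,interpolation=cv2.INTER_NEAREST))
```

```text
(no output)
```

View pics/top0y.png

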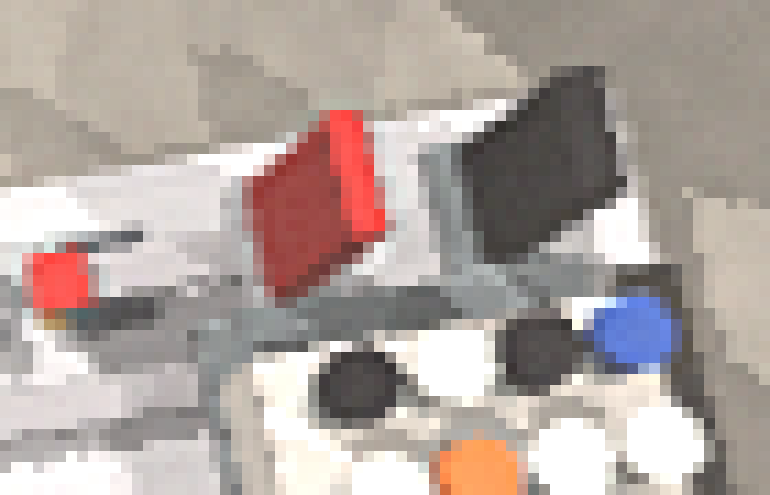

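View pics/side0y.png

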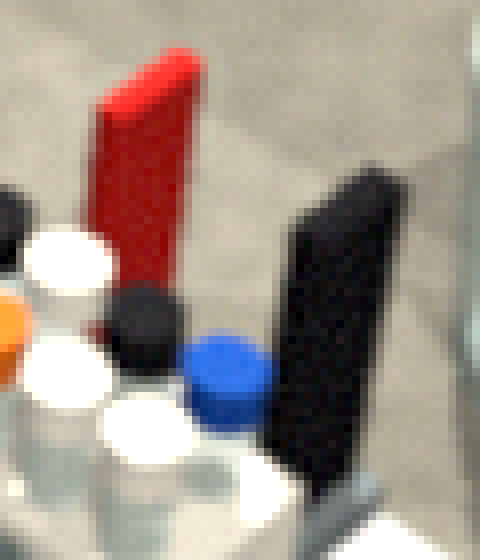

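Run:
```python
from h import *
np.set_printoptions(precision=4,suppress=True)
th=.188
ex=np.array([np.cos(th),np.sin(th)]);ey=np.array([-ex[1],ex[0]])
c=np.array([.586,-.0604])
L=lambda P:np.array([(P[:2]-c)@ex,(P[:2]-c)@ey])
for nm,p,q,z in(('lever',(373.5,245.1),(406.95,200.3),.115),('post',(398.25,259.9),(428.95,196.05),.115)):
    P,e=tri(p,q);print(nm,P,e,L(P)); 
    for n,u in(('side',p),('top',q)):
        A=onz(n,u,z);print('  ',n,A,L(A))
TY=lambda x,y:(375+x/11-.5,185+y/11-.5)
T=lambda x,y:(280+x/4.6-.39,180+y/4.6-.39)
# post top right edge
A=onz('top',TY(605,68),.115);B=onz('top',TY(628,180),.115);print('post outer edge',L(A),L(B))
A=onz('top',TY(332,112),.115);B=onz('top',TY(350,238),.115);print('lever outer edge',L(A),L(B))
A=onz('top',TY(362,112),.115);B=onz('top',TY(385,235),.115);print('lever inner edge',L(A),L(B))
for nm,p in(('blue',(353.15,207.4)),('orange',(306.89,216.)),('white',T(232,148))):
    A=onz('top',p,.028);print(nm,L(A))
for nm,p in(('blue',(330.05,250.5)),('orange',(289.97,222.87))):
    A=onz('side',p,.026);print(nm,L(A))
im=cv2.imread('pics/top0.png').astype(np.float32)
g=cv2.cvtColor(im,cv2.COLOR_BGR2GRAY)
for lx in(.014,.018,.022):
  print(lx)
  ys=np.arange(-.06,.13,.002);v=[]
  for y in ys:
    w=c+lx*ex+y*ey;u=proj('top',np.array([w[0],w[1],.027]))
    v.append(int(cv2.getRectSubPix(g,(1,1),(float(u[0]),float(u[1])))[0,0]))
  print([(round(float(a)*1000),b) for a,b in zip(ys,v)])
```

```text
lever [ 0.6262 -0.1395  0.112 ] 0.001200420229078837 [ 0.0248 -0.0852]
   side [ 0.6231 -0.1419  0.115 ] [ 0.0212 -0.087 ]
   top [ 0.6262 -0.1391  0.115 ] [ 0.0248 -0.0848]
post [ 0.6349 -0.1855  0.1135] 0.0028144705166037293 [ 0.0247 -0.132 ]
   side [ 0.6321 -0.1862  0.115 ] [ 0.0217 -0.1322]
   top [ 0.6358 -0.1859  0.115 ] [ 0.0255 -0.1326]
post outer edge [ 0.0366 -0.1364] [ 0.0144 -0.1356]
lever outer edge [ 0.0374 -0.0828] [ 0.0128 -0.0807]
lever inner edge [ 0.0364 -0.0885] [ 0.0122 -0.0874]
blue [0.0434 0.0189]
orange [0.0425 0.1289]
white [0.0427 0.074 ]
blue [0.0398 0.0177]
orange [0.0411 0.1285]
0.014
[(-60, 79), (-58, 67), (-56, 71), (-54, 70), (-52, 69), (-50, 70), (-48, 68), (-46, 66), (-44, 77), (-42, 97), (-40, 115), (-38, 136), (-36, 151), (-34, 141), (-32, 109), (-30, 108), (-28, 101), (-26, 87), (-24, 84), (-22, 84), (-20, 81), (-18, 92), (-16, 90), (-14, 86), (-12, 92), (-10, 98), (-8, 91), (-6, 82), (-4, 88), (-2, 92), (0, 89), (2, 94), (4, 116), (6, 142), (8, 142), (10, 125), (12, 111), (14, 103), (16, 96), (18, 91), (20, 87), (22, 89), (24, 87), (26, 87), (28
[... 1865 characters left out ...]
101), (-4, 103), (-2, 96), (0, 86), (2, 83), (4, 95), (6, 125), (8, 131), (10, 121), (12, 112), (14, 91), (16, 90), (18, 89), (20, 89), (22, 89), (24, 88), (26, 89), (28, 89), (30, 87), (32, 87), (34, 87), (36, 88), (38, 88), (40, 87), (42, 88), (44, 88), (46, 87), (48, 86), (50, 86), (52, 87), (54, 86), (56, 82), (58, 91), (60, 121), (62, 152), (64, 156), (66, 120), (68, 100), (70, 87), (72, 82), (74, 83), (76, 84), (78, 83), (80, 83), (82, 84), (84, 83), (86, 83), (88, 82), (90, 81), (92, 84), (94, 83), (96, 82), (98, 81), (100, 82), (102, 82), (104, 82), (106, 82), (108, 81), (110, 79), (112, 87), (114, 110), (116, 137), (118, 125), (120, 123), (122, 110), (124, 89), (126, 78), (128, 79)]
```

```bash
cat >> h.py <<'E'
from scipy.spatial.transform import Rotation as Ro
th=.188
ex=np.array([np.cos(th),np.sin(th)]);ey=np.array([-ex[1],ex[0]]);c0=np.array([.586,-.0604])
W=lambda x,y,z:np.array([*(c0+x*ex+y*ey),z])
def delta(P):
    s=manip.state();q=s['tool_rot'];R=Ro.from_quat([q[1],q[2],q[3],q[0]])
    y=np.array([*ey,0]);z=np.array([0,0,-1.]);G=Ro.from_matrix(np.array([np.cross(y,z),y,z]).T)
    print('d',R.inv().apply(P-s['tool_pos']).round(4),'rot',(R.inv()*G).as_rotvec().round(4),'now',s['tool_pos'].round(4),'loc',np.round([(s['tool_pos'][:2]-c0)@ex,(s['tool_pos'][:2]-c0)@ey],4),'F',s['contact_force'].round(2),'Fy',round(float(s['contact_force'][:2]@ey),2),'w',round(float(s['gripper_width']),3),'t',s['time'])
E
python3 - <<'E'
from h import *
P=W(.0235,-.109,.2);print(P);delta(P)
E
```

```text
[ 0.62945743 -0.1630874   0.2       ]
d [-0.6457 -0.547   0.0391] rot [-0.0018 -0.0007 -0.5609] now [0.2274 0.5816 0.2382] loc [-0.2323  0.6977] F [-0.01  0.46  0.35] Fy 0.45 w 0.998 t 0.1
```

{"fn": "step_arm", "kwargs": {"deltas": [[-0.646,-0.547,0.03,0,0,-0.561,-0.5],[-0.646,-0.547,0.03,0,0,-0.561,-0.5],[-0.646,-0.547,0.03,0,0,-0.561,-0.5],[-0.646,-0.547,0.03,0,0,-0.561,-0.5],[-0.646,-0.547,0.03,0,0,-0.561,-0.5],[-0.646,-0.547,0.03,0,0,-0.561,-0.5],[-0.646,-0.547,0.03,0,0,-0.561,-0.5],[-0.646,-0.547,0.03,0,0,-0.561,-0.5],[-0.646,-0.547,0.03,0,0,-0.561,-0.5],[-0.646,-0.547,0.03,0,0,-0.561,-0.5],[-0.646,-0.547,0.03,0,0,-0.561,-0.5],[-0.646,-0.547,0.03,0,0,-0.561,-0.5],[-0.646,-0.547,0.03,0,0,-0.561,-0.5],[-0.646,-0.547,0.03,0,0,-0.561,-0.5],[-0.646,-0.547,0.03,0,0,-0.561,-0.5],[-0.646,-0.547,0.03,0,0,-0.561,-0.5],[-0.646,-0.547,0.03,0,0,-0.561,-0.5],[-0.646,-0.547,0.03,0,0,-0.561,-0.5],[-0.646,-0.547,0.03,0,0,-0.561,-0.5],[-0.646,-0.547,0.03,0,0,-0.561,-0.5]]}}

```text
time: 2.1
tool_pos: [0.6295, -0.1618, 0.2089]
tool_rot: [-0.0, -0.094, 0.996, 0.0]
contact_force: [-0.2, -0.1, 0.6]
gripper_width: 0.75
```

Run:
```python
from h import *
delta(W(.0235,-.109,.2))
a=manip.grab_frame('side')[:,:,::-1];cv2.imwrite('pics/s1.png',cv2.resize(a[130:330,240:500],None,fx=3,fy=3))
a=manip.grab_frame('top')[:,:,::-1];cv2.imwrite('pics/t1.png',cv2.resize(a[150:280,280:480],None,fx=4,fy=4))
```

```text
d [ 0.0003 -0.0012  0.0089] rot [ 0.0009 -0.0008  0.0007] now [ 0.6295 -0.1618  0.2089] loc [ 0.0238 -0.1078] F [-0.24 -0.12  0.58] Fy -0.07 w 0.75 t 2.1
```

View pics/s1.png

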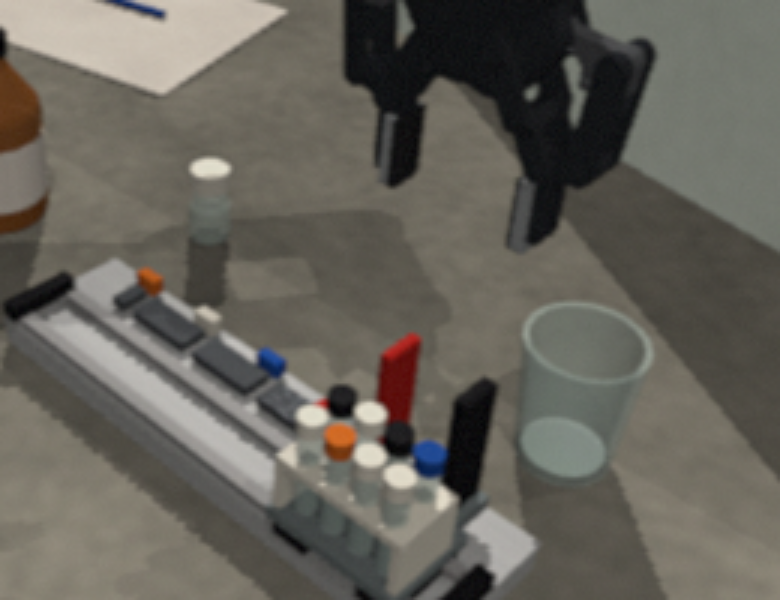

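View pics/t1.png

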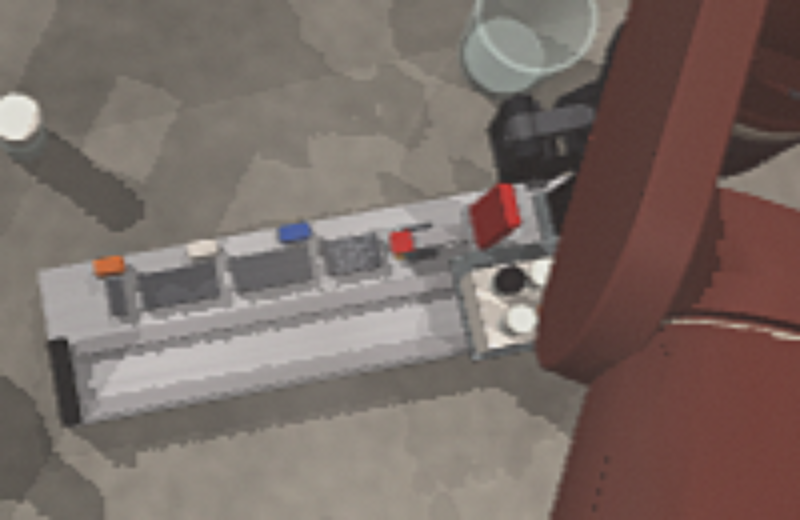

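Run:
```python
from h import *
L=lambda P:np.array([(P[:2]-c0)@ex,(P[:2]-c0)@ey]).round(4)
im=cv2.imread('pics/top0.png')
# rim circle centre approx (413,153), base (405,163)
print('rim',L(onz('top',(413.5,153.5),.085)),'base',L(onz('top',(405.5,163),.003)), onz('top',(405.5,163),.003))
print('side rim',L(onz('side',(434.5,248),.085)),'base',L(onz('side',(428,279.5),.003)))
```

```text
rim [ 0.1312 -0.1315] base [ 0.1335 -0.1331] [ 0.74200282 -0.16619701  0.003     ]
side rim [ 0.117  -0.1389] base [ 0.1291 -0.1351]
```

{"fn": "step_arm", "kwargs": {"deltas": [[0,-0.001,0.04,0,0,0,-0.8],[0,-0.001,0.074,0,0,0,-0.8],[0,-0.001,0.074,0,0,0,-0.8],[0,-0.001,0.074,0,0,0,-0.8]]}}

```text
time: 2.6
tool_pos: [0.6298, -0.1626, 0.1355]
tool_rot: [-0.0, -0.095, 0.996, 0.0]
contact_force: [0.7, 0.5, 0.5]
gripper_width: 0.9
```

Run:
```python
from h import *
delta(W(.0235,-.109,.091))
a=manip.grab_frame('side')[:,:,::-1];a=np.clip(a*1.5,0,255).astype('uint8');cv2.imwrite('pics/s2.png',cv2.resize(a[160:310,300:460],None,fx=4,fy=4))
```

```text
d [ 0.0004 -0.0004  0.0445] rot [ 0.0005 -0.0008  0.0014] now [ 0.6298 -0.1626  0.1355] loc [ 0.0239 -0.1086] F [0.66 0.45 0.47] Fy 0.32 w 0.9 t 2.6
```

View pics/s2.png

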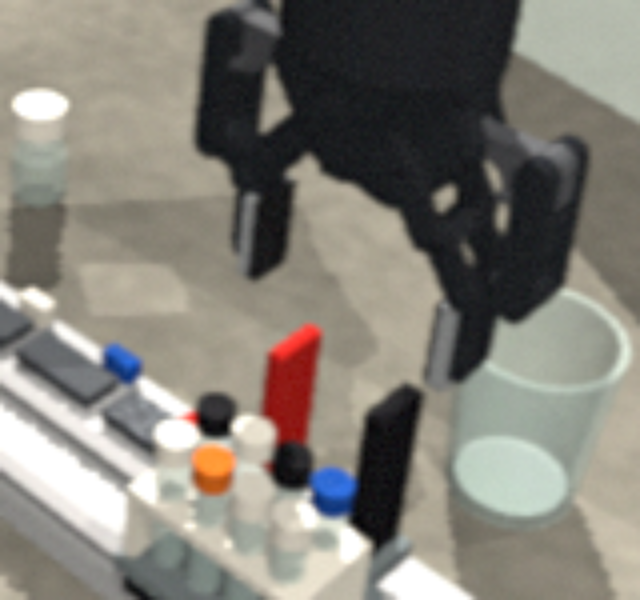

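Run:
```python
from h import *
L=lambda P:np.array([(P[:2]-c0)@ex,(P[:2]-c0)@ey]).round(4)
S=lambda x,y:(300+x/4-.4,160+y/4-.4)
for z in(.128,.137):
  print(z,'Ltip near pad corners',[L(onz('side',S(*p),z)) for p in((235,268),(250,276),(428,384),(445,388),(292,238-0))])
print('lever top nearest corner',L(onz('side',S(267,357),.113)),L(onz('side',S(320,332),.113)),'post',L(onz('side',S(362,430),.115)),L(onz('side',S(418,392),.115)))
```

```text
0.128 Ltip near pad corners [array([ 0.0255, -0.0519]), array([ 0.0259, -0.0591]), array([ 0.0248, -0.1424]), array([ 0.0275, -0.1478]), array([ 0.0567, -0.0548])]
0.137 Ltip near pad corners [array([ 0.0162, -0.059 ]), array([ 0.0167, -0.0661]), array([ 0.0156, -0.1474]), array([ 0.0182, -0.1526]), array([ 0.0467, -0.0618])]
lever top nearest corner [ 0.0086 -0.0837] [ 0.0345 -0.0883] post [ 0.0012 -0.1332] [ 0.032  -0.1352]
```

{"fn": "step_arm", "kwargs": {"deltas": [[0.001,0,0.02,0,0,0,-0.8],[0.001,0,0.034,0,0,0,-0.8],[0.001,0,0.044,0,0,0,-0.8],[0.001,0,0.044,0,0,0,-0.8]]}}

```text
time: 3.05
tool_pos: [0.6284, -0.1635, 0.09]
tool_rot: [-0.001, -0.094, 0.996, 0.001]
contact_force: [-0.5, 1.3, -0.9]
gripper_width: 0.898
```

Run:
```python
from h import *
delta(W(.0235,-.109,.091))
a=manip.grab_frame('side')[:,:,::-1];a=np.clip(a*1.5,0,255).astype('uint8');cv2.imwrite('pics/s3.png',cv2.resize(a[190:310,320:460],None,fx=5,fy=5))
```

```text
d [-0.0011  0.0002 -0.001 ] rot [ 0.0013 -0.002   0.0003] now [ 0.6284 -0.1635  0.09  ] loc [ 0.0224 -0.1092] F [-0.5   1.32 -0.94] Fy 1.39 w 0.898 t 3.05
```

View pics/s3.png

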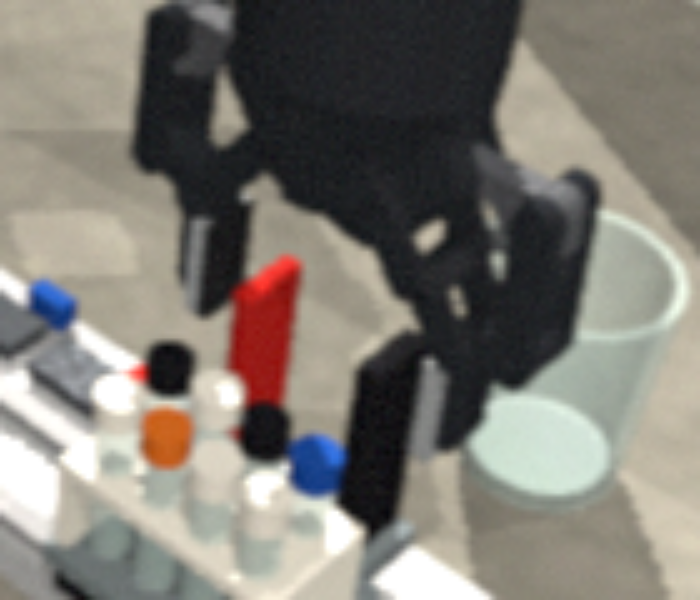

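{"fn": "step_arm", "kwargs": {"deltas": [[0,0,0,0,0,0,-0.5],[0,0,0,0,0,0,-0.4],[0,0,0,0,0,0,-0.36],[0,0,0,0,0,0,-0.36],[0,0,0,0,0,0,-0.36]]}}

```text
time: 3.6
tool_pos: [0.6293, -0.1639, 0.0915]
tool_rot: [0.0, -0.094, 0.996, -0.0]
contact_force: [-0.2, -0.2, -0.2]
gripper_width: 0.678
```

Run:
```python
from h import *
delta(W(.0235,-.109,.091))
a=manip.grab_frame('side')[:,:,::-1];a=np.clip(a*1.5,0,255).astype('uint8');cv2.imwrite('pics/s4.png',cv2.resize(a[190:310,320:460],None,fx=5,fy=5))
```

```text
d [-0.0003  0.0007  0.0005] rot [-0.0002  0.0003  0.0002] now [ 0.6293 -0.1639  0.0915] loc [ 0.0232 -0.1097] F [-0.2  -0.21 -0.25] Fy -0.17 w 0.678 t 3.6
```

View pics/s4.png

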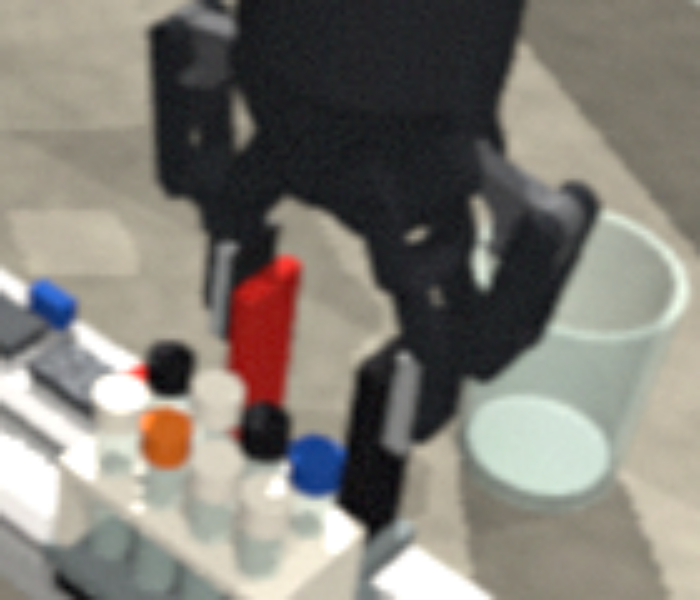

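{"fn": "step_arm", "kwargs": {"deltas": [[0,0,0,0,0,0,-0.3],[0,-0.001,0,0,0,0,-0.25],[0,-0.002,0,0,0,0,-0.2],[0,-0.003,0,0,0,0,-0.15],[0,-0.004,0,0,0,0,-0.1],[0,-0.005,0,0,0,0,-0.05],[0,-0.006,0,0,0,0,0.0],[0,-0.007,0,0,0,0,0.05],[0,-0.008,0,0,0,0,0.1],[0,-0.008,0,0,0,0,0.2],[0,-0.008,0,0,0,0,0.4],[0,-0.008,0,0,0,0,0.4]]}}

```text
time: 4.85
tool_pos: [0.6311, -0.1725, 0.0936]
tool_rot: [0.0, -0.094, 0.996, -0.001]
contact_force: [-4.9, -1.1, 10.1]
gripper_width: 0.461
```

Run:
```python
from h import *
delta(W(.0235,-.109,.091))
a=manip.grab_frame('side')[:,:,::-1];a=np.clip(a*1.5,0,255).astype('uint8');cv2.imwrite('pics/s5.png',cv2.resize(a[190:310,320:460],None,fx=5,fy=5))
a=manip.grab_frame('top')[:,:,::-1];cv2.imwrite('pics/t5.png',cv2.resize(a[150:280,280:480],None,fx=4,fy=4))
```

```text
d [-0.0002  0.0096  0.0026] rot [-0.0012  0.0002  0.0001] now [ 0.6311 -0.1725  0.0936] loc [ 0.0233 -0.1186] F [-4.89 -1.1  10.15] Fy -0.17 w 0.461 t 4.85
```

View pics/s5.png

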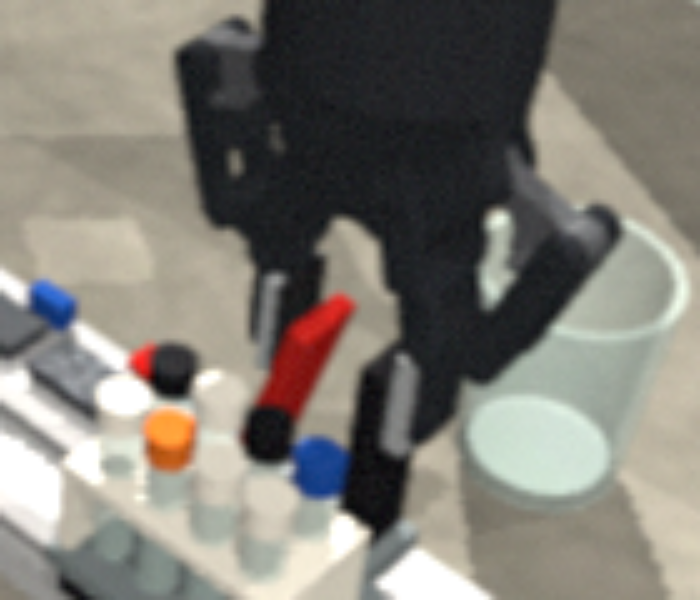

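View pics/t5.png

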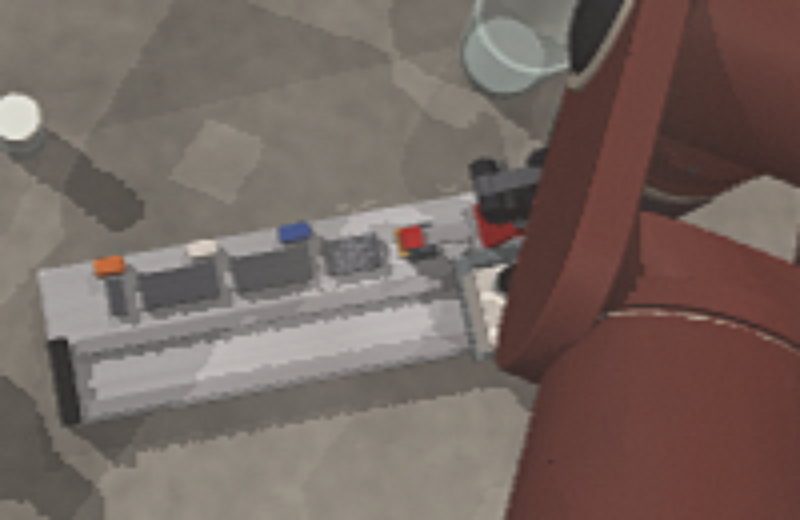

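{"fn": "step_arm", "kwargs": {"deltas": [[0,0.002,0,0,0,0,0.4],[0,0.006,0,0,0,0,0.4],[0,0.01,0,0,0,0,0.4],[0,0.014,0,0,0,0,0.4],[0,0.018,0,0,0,0,0.4],[0,0.022,0,0,0,0,0.4],[0,0.026,0,0,0,0,0.4],[0,0.03,0,0,0,0,0.4],[0,0.034,0,0,0,0,0.4],[0,0.038,0,0,0,0,0.4],[0,0.041,0,0,0,0,0.4],[0,0.042,0,0,0,0,0.4],[0,0.042,0,0,0,0,0.4],[0,0.042,0,0,0,0,0.4]]}}

```text
time: 6.35
tool_pos: [0.6231, -0.1311, 0.0936]
tool_rot: [0.0, -0.094, 0.996, -0.0]
contact_force: [-5.8, -0.3, 10.2]
gripper_width: 0.462
```

Run:
```python
from h import *
delta(W(.0235,-.109,.091))
a=manip.grab_frame('side')[:,:,::-1];cv2.imwrite('pics/s6r.png',a);a=np.clip(a*1.5,0,255).astype('uint8');cv2.imwrite('pics/s6.png',cv2.resize(a[190:310,280:440],None,fx=5,fy=5))
a=manip.grab_frame('top')[:,:,::-1];cv2.imwrite('pics/t6r.png',a);cv2.imwrite('pics/t6.png',cv2.resize(a[190:255,280:400],None,fx=6,fy=6,interpolation=cv2.INTER_CUBIC))
```

```text
d [-0.0002 -0.0326  0.0026] rot [-0.0009 -0.0001  0.0002] now [ 0.6231 -0.1311  0.0936] loc [ 0.0232 -0.0764] F [-5.81 -0.28 10.23] Fy 0.81 w 0.462 t 6.35
```

View pics/s6.png

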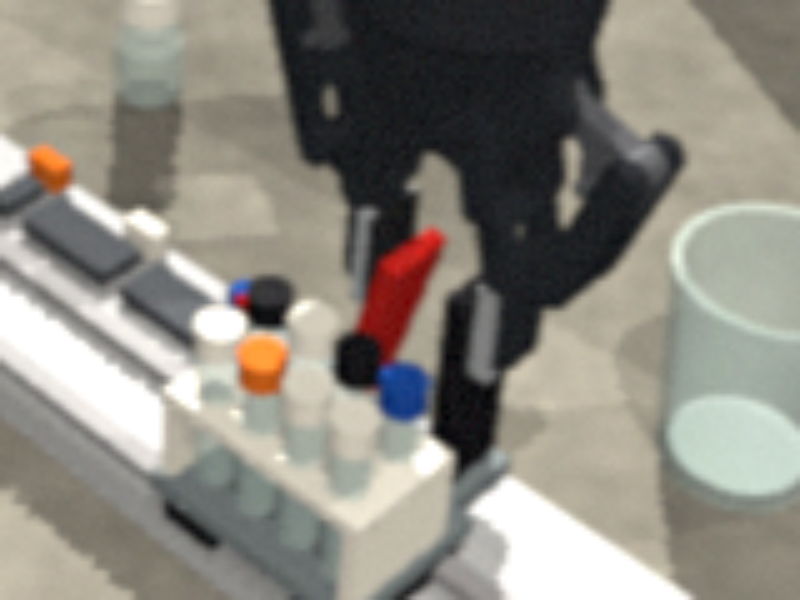

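View pics/t6.png

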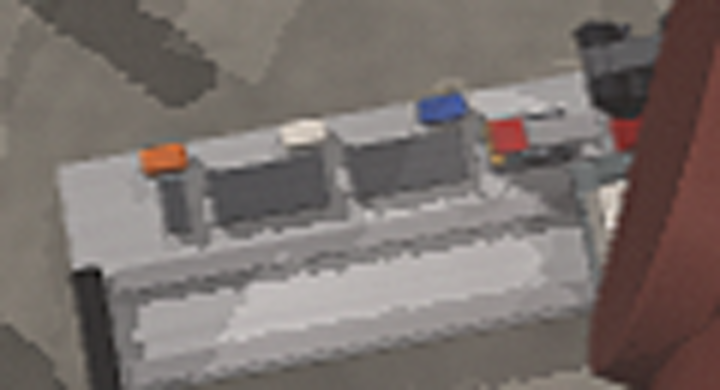

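Run:
```python
from h import *
L=lambda P:np.array([(P[:2]-c0)@ex,(P[:2]-c0)@ey]).round(4)
for z in(.032,.036): print(z,L(onz('top',(280+497/6-.4,190+158/6-.4),z)))
im=cv2.imread('pics/t6r.png');print(im[211:220,357:368,:].tolist())
```

```text
0.032 [0.0192 0.0021]
0.036 [0.0187 0.0027]
[[[111, 113, 117], [117, 118, 122], [117, 117, 119], [94, 111, 118], [72, 94, 134], [62, 71, 156], [64, 64, 162], [62, 66, 161], [61, 64, 163], [53, 56, 166], [102, 102, 127]], [[109, 110, 114], [116, 118, 121], [108, 108, 111], [93, 107, 114], [70, 87, 122], [65, 69, 146], [67, 68, 160], [64, 68, 160], [64, 67, 162], [59, 63, 169], [83, 85, 134]], [[111, 112, 116], [116, 117, 122], [109, 109, 112], [91, 93, 94], [73, 93, 119], [66, 76, 140], [65, 67, 159], [65, 69, 164], [65, 68, 165], [59, 64, 168], [71, 74, 148]], [[103, 103, 106], [111, 113, 116], [143, 143, 148], [134, 133, 132], [93, 122, 139], [65, 83, 143], [67, 67, 162], [66, 68, 167], [63, 67, 168], [61, 63, 173], [68, 70, 144]], [[110, 109, 113], [111, 113, 116], [139, 139, 143], [152, 150, 150], [100, 116, 127], [66, 84, 112], [63, 71, 126], [69, 70, 107], [72, 71, 96], [69, 68, 78], [107, 105, 98]], [[100, 99, 103], [112, 113, 117], [103, 105, 108], [141, 139, 142], [111, 121, 132], [90, 143, 180], [79, 125, 155], [76, 87, 93], [84, 82, 77], [80, 80, 78], [67, 67, 68]], [[93, 92, 95], [119, 119, 124], [123, 124, 128], [141, 140, 144], [113, 113, 116], [76, 93, 108], [78, 93, 106], [82, 83, 87], [79, 79, 79], [76, 76, 79], [68, 68, 72]], [[94, 92, 95], [117, 118, 121], [120, 121, 126], [140, 140, 145], [123, 122, 127], [90, 86, 89], [71, 68, 71], [82, 81, 84], [85, 84, 88], [79, 79, 83], [88, 89, 92]], [[84, 84, 87], [105, 106, 110], [116, 118, 122], [156, 157, 162], [170, 171, 177], [146, 147, 150], [130, 129, 134], [128, 129, 132], [113, 114, 118], [106, 107, 111], [107, 108, 113]]]
```

{"fn": "step_arm", "kwargs": {"deltas": [[0,0,0,0,0,0,0.08],[0,0.001,0,0,0,0,0.03],[0,0.002,0,0,0,0,-0.02],[0,0.003,0,0,0,0,-0.07],[0,0.004,0,0,0,0,-0.12],[0,0.004,0,0,0,0,-0.2],[0,0.004,0,0,0,0,-0.3],[0,0.004,0,0,0,0,-0.5],[0,0.004,0,0,0,0,-0.6],[0,0.004,0,0,0,0,-0.6]]}}

```text
time: 7.45
tool_pos: [0.622, -0.1265, 0.091]
tool_rot: [-0.0, -0.094, 0.996, 0.0]
contact_force: [-0.4, -0.7, 0.3]
gripper_width: 0.799
```

Run:
```python
from h import *
delta(W(.0235,-.109,.091))
a=manip.grab_frame('side')[:,:,::-1];cv2.imwrite('pics/s7r.png',a);a=np.clip(a*1.5,0,255).astype('uint8');cv2.imwrite('pics/s7.png',cv2.resize(a[190:310,280:440],None,fx=5,fy=5))
a=manip.grab_frame('top')[:,:,::-1];cv2.imwrite('pics/t7r.png',a);cv2.imwrite('pics/t7.png',cv2.resize(a[190:255,280:400],None,fx=6,fy=6,interpolation=cv2.INTER_CUBIC))
```

```text
d [-0.0005 -0.0374  0.    ] rot [ 0.0001 -0.0003  0.0002] now [ 0.622  -0.1265  0.091 ] loc [ 0.023  -0.0716] F [-0.38 -0.71  0.29] Fy -0.63 w 0.799 t 7.45
```

View pics/s7.png

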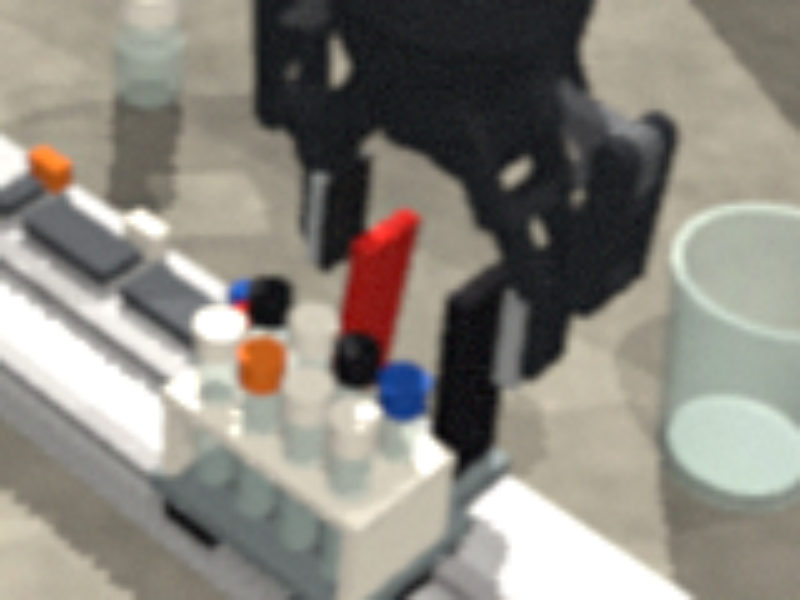

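View pics/t7.png

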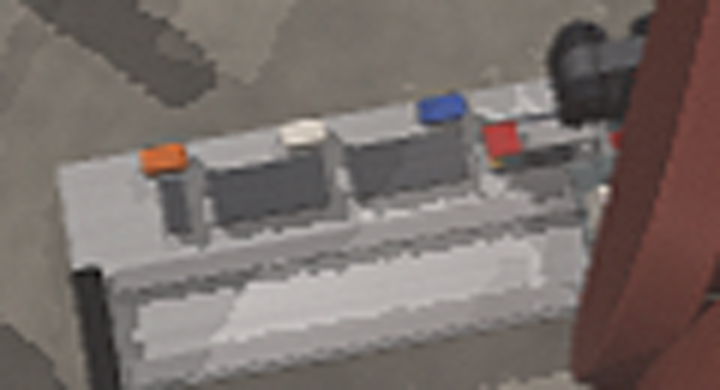

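{"fn": "step_arm", "kwargs": {"deltas": [[0,0.004,0,0,0,0,-0.6],[0,0.007,0,0,0,0,-0.6],[0,0.008,0,0,0,0,-0.6],[0,0.008,0,0,0,0,-0.6],[0,0.009,0,0,0,0,-0.6],[0,0.009,0,0,0,0,-0.6]]}}

```text
time: 8.15
tool_pos: [0.6205, -0.1176, 0.0914]
tool_rot: [0.0, -0.094, 0.996, 0.0]
contact_force: [-0.5, 0.8, 0.3]
gripper_width: 0.798
```

{"fn": "step_arm", "kwargs": {"deltas": [[0,0.0005,0,0,0,0,-0.6],[0,0.001,0,0,0,0,-0.6],[0,0.0015,0,0,0,0,-0.6],[0,0.0015,0,0,0,0,-0.6]]}}

```text
time: 8.55
tool_pos: [0.6203, -0.117, 0.0913]
tool_rot: [0.0, -0.094, 0.996, -0.001]
contact_force: [1.8, -5.0, -2.3]
gripper_width: 0.798
```

Run:
```python
from h import *
delta(W(.0235,-.109,.091))
```

```text
d [-0.0004 -0.047   0.0003] rot [-0.0016  0.0002  0.0001] now [ 0.6203 -0.117   0.0913] loc [ 0.0231 -0.062 ] F [ 1.79 -5.   -2.29] Fy -5.24 w 0.798 t 8.55
```

{"fn": "step_arm", "kwargs": {"deltas": [[0,0.0005,0,0,0,0,-0.6],[0,0.001,0,0,0,0,-0.6],[0,0.0015,0,0,0,0,-0.6],[0,0.0015,0,0,0,0,-0.6]]}}

```text
time: 8.95
tool_pos: [0.6203, -0.1166, 0.0913]
tool_rot: [0.001, -0.094, 0.996, -0.002]
contact_force: [2.3, -8.3, -3.5]
gripper_width: 0.797
```

{"fn": "step_arm", "kwargs": {"deltas": [[0,0.0005,0,0,0,0,-0.6],[0,0.001,0,0,0,0,-0.6],[0,0.001,0,0,0,0,-0.6]]}}

```text
time: 9.25
tool_pos: [0.6195, -0.1134, 0.0913]
tool_rot: [-0.0, -0.094, 0.996, 0.001]
contact_force: [-0.1, -0.2, 0.5]
gripper_width: 0.8
```

{"fn": "step_arm", "kwargs": {"deltas": [[0,0.0005,0,0,0,0,-0.6],[0,0.001,0,0,0,0,-0.6],[0,0.001,0,0,0,0,-0.6]]}}

```text
time: 9.55
tool_pos: [0.6194, -0.1123, 0.0913]
tool_rot: [-0.0, -0.094, 0.996, 0.0]
contact_force: [-0.3, -0.6, -0.5]
gripper_width: 0.802
```

Run:
```python
from h import *
delta(W(.0235,-.109,.091))
```

```text
d [-0.0003 -0.0518  0.0003] rot [ 0.0004 -0.0001  0.0006] now [ 0.6194 -0.1123  0.0913] loc [ 0.0231 -0.0572] F [-0.33 -0.58 -0.55] Fy -0.51 w 0.802 t 9.55
```

```bash
cat > look.py <<'E'
from h import *
import sys
k=sys.argv[1];delta(W(.0235,-.109,.091))
a=manip.grab_frame('side')[:,:,::-1];a=np.clip(a*1.5,0,255).astype('uint8')
b=manip.grab_frame('top')[:,:,::-1]
A=cv2.resize(a[205:305,290:430],None,fx=5,fy=5);B=cv2.resize(b[190:235,300:400],None,fx=7,fy=7,interpolation=cv2.INTER_CUBIC)
cv2.imwrite(f'pics/{k}s.png',A);cv2.imwrite(f'pics/{k}t.png',B)
E
python3 look.py p8
```

```text
d [-0.0003 -0.0518  0.0003] rot [ 0.0004 -0.0001  0.0006] now [ 0.6194 -0.1123  0.0913] loc [ 0.0231 -0.0572] F [-0.33 -0.58 -0.55] Fy -0.51 w 0.802 t 9.55
```

View pics/p8s.png

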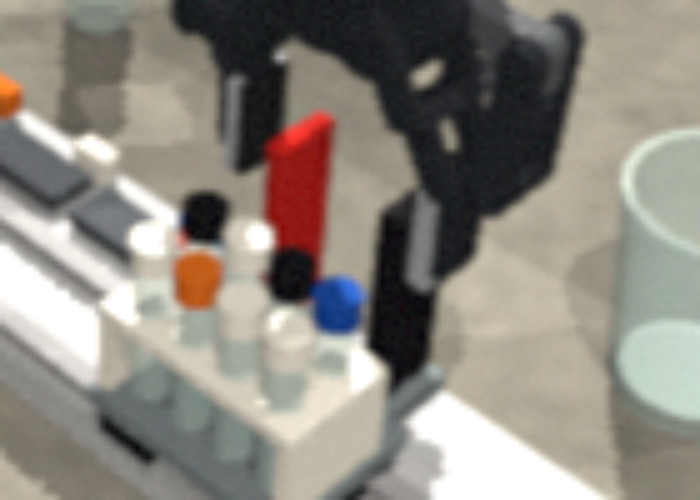

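View pics/p8t.png

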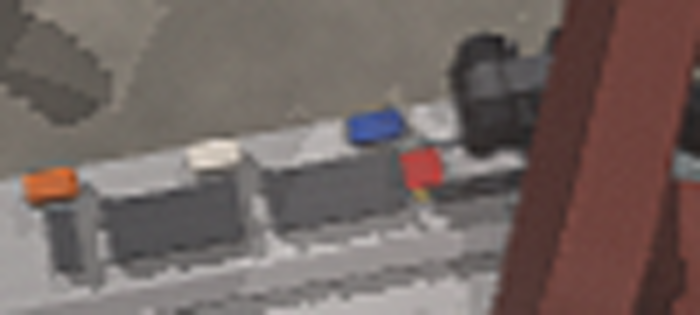

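Run:
```python
from h import *
# orientation of red blob in side raw (compare rest, riding, now): use saved rawlike
def slope(a,roi):
    y0,y1,x0,x1=roi
    h=cv2.cvtColor(np.ascontiguousarray(a),cv2.COLOR_BGR2HSV)
    m=(cv2.inRange(h,(0,150,50),(4,255,255))|cv2.inRange(h,(174,150,50),(180,255,255)));mm=np.zeros_like(m);mm[y0:y1,x0:x1]=m[y0:y1,x0:x1]
    k,l,st,c=cv2.connectedComponentsWithStats(mm);i=1+np.argmax(st[1:,4])
    r=[]
    for y in range(st[i,1],st[i,1]+st[i,3]):
        xs=np.where(l[y]==i)[0];r.append((y,int(xs.min()),int(xs.max())))
    print(st[i]);print(r)
    # right edge slope over upper rows 4..20
    R=np.array(r[5:22]);print('right slope',np.polyfit(R[:,0],R[:,2],1)[0],'left',np.polyfit(R[:,0],R[:,1],1)[0])
slope(cv2.imread('pics/side0.png'),(200,320,330,420))
slope(cv2.imread('pics/s7r.png'),(200,320,340,420))
a=manip.grab_frame('side')[:,:,::-1];cv2.imwrite('pics/s8r.png',a)
slope(a,(200,320,340,420))
```

```text
[366 241  14  30 281]
[(241, 376, 377), (242, 375, 379), (243, 374, 379), (244, 372, 379), (245, 371, 379), (246, 370, 379), (247, 368, 378), (248, 368, 378), (249, 367, 378), (250, 368, 378), (251, 367, 378), (252, 367, 378), (253, 367, 377), (254, 367, 377), (255, 367, 377), (256, 367, 377), (257, 367, 377), (258, 367, 377), (259, 366, 377), (260, 366, 377), (261, 366, 377), (262, 366, 376), (263, 366, 376), (264, 368, 376), (265, 369, 376), (266, 370, 376), (267, 370, 376), (268, 370, 376), (269, 370, 375), (270, 370, 375)]
right slope -0.1250000000000008 left -0.16421568627451003
[349 232  15  31 265]
[(232, 359, 361), (233, 358, 363), (234, 356, 363), (235, 355, 362), (236, 352, 362), (237, 351, 362), (238, 350, 362), (239, 350, 361), (240, 350, 361), (241, 350, 361), (242, 350, 360), (243, 350, 360), (244, 350, 360), (245, 350, 360), (246, 350, 360), (247, 350, 359), (248, 349, 359), (249, 349, 359), (250, 349, 359), (251, 349, 358), (252, 349, 358), (253, 349, 358), (254, 349, 358), (255, 349, 358), (256, 349, 357), (257, 354, 357), (258, 356, 357), (259, 356, 357), (260, 356, 356), (261, 356, 356), (262, 356, 356)]
right slope -0.2475490196078459 left -0.10049019607843329
[343 228  14  30 294]
[(228, 352, 355), (229, 350, 356), (230, 348, 355), (231, 346, 355), (232, 344, 355), (233, 343, 355), (234, 343, 355), (235, 343, 355), (236, 343, 355), (237, 343, 355), (238, 344, 355), (239, 344, 355), (240, 344, 354), (241, 344, 354), (242, 344, 354), (243, 343, 354), (244, 343, 354), (245, 343, 354), (246, 343, 354), (247, 343, 354), (248, 343, 354), (249, 344, 354), (250, 345, 354), (251, 346, 353), (252, 346, 353), (253, 346, 353), (254, 346, 353), (255, 351, 353), (256, 352, 353), (257, 353, 353)]
right slope -0.08578431372548817 left 0.007352941176471714
```

{"fn": "step_arm", "kwargs": {"deltas": [[0,0.0005,0,0,0,0,-0.6],[0,0.001,0,0,0,0,-0.6],[0,0.001,0,0,0,0,-0.6]]}}

```text
time: 10.0
tool_pos: [0.6193, -0.1117, 0.0913]
tool_rot: [-0.0, -0.094, 0.996, 0.0]
contact_force: [-0.0, -0.0, -0.2]
gripper_width: 0.799
```

{"fn": "step_arm", "kwargs": {"deltas": [[0,0.0005,0,0,0,0,-0.6],[0,0.001,0,0,0,0,-0.6],[0,0.001,0,0,0,0,-0.6]]}}

```text
time: 10.3
tool_pos: [0.6192, -0.1109, 0.0913]
tool_rot: [0.0, -0.094, 0.996, -0.0]
contact_force: [0.2, -0.3, -0.4]
gripper_width: 0.8
```

{"fn": "step_arm", "kwargs": {"deltas": [[0,0.0005,0,0,0,0,-0.6],[0,0.001,0,0,0,0,-0.6],[0,0.001,0,0,0,0,-0.6]]}}

```text
time: 10.6
tool_pos: [0.619, -0.1098, 0.0913]
tool_rot: [0.0, -0.094, 0.996, -0.0]
contact_force: [-0.2, -1.0, -0.4]
gripper_width: 0.797
```

{"fn": "step_arm", "kwargs": {"deltas": [[0,0.0005,0,0,0,0,-0.6],[0,0.001,0,0,0,0,-0.6],[0,0.001,0,0,0,0,-0.6]]}}

```text
time: 10.9
tool_pos: [0.6188, -0.1092, 0.0913]
tool_rot: [0.0, -0.094, 0.996, -0.0]
contact_force: [0.6, -3.6, -1.8]
gripper_width: 0.798
```

```bash
python3 look.py p9
```

```text
d [-0.0004 -0.0549  0.0003] rot [-0.001   0.0001  0.0002] now [ 0.6188 -0.1092  0.0913] loc [ 0.0231 -0.0541] F [ 0.62 -3.58 -1.79] Fy -3.63 w 0.798 t 10.9
```

View pics/p9s.png

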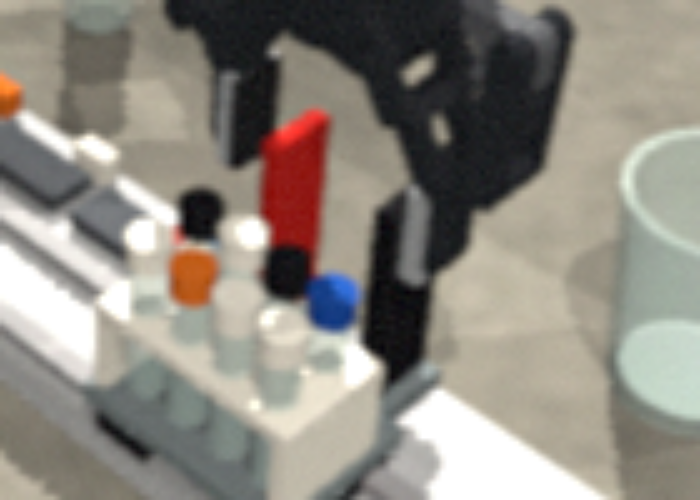

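{"fn": "step_arm", "kwargs": {"deltas": [[0,0.0005,0,0,0,0,-0.6],[0,0.001,0,0,0,0,-0.6],[0,0.001,0,0,0,0,-0.6]]}}

```text
time: 11.3
tool_pos: [0.6188, -0.1091, 0.0913]
tool_rot: [0.0, -0.094, 0.996, -0.001]
contact_force: [1.1, -7.1, -2.6]
gripper_width: 0.799
```

```bash
python3 look.py p10
```

```text
d [-0.0004 -0.055   0.0004] rot [-0.0026  0.0004  0.    ] now [ 0.6188 -0.1091  0.0913] loc [ 0.0231 -0.054 ] F [ 1.11 -7.12 -2.61] Fy -7.2 w 0.799 t 11.3
```

{"fn": "step_arm", "kwargs": {"deltas": [[0,0.0005,0,0,0,0,-0.6],[0,0.001,0,0,0,0,-0.6],[0,0.0015,0,0,0,0,-0.6],[0,0.0015,0,0,0,0,-0.6]]}}

```text
time: 11.8
tool_pos: [0.6188, -0.109, 0.0912]
tool_rot: [0.001, -0.094, 0.996, -0.003]
contact_force: [3.6, -10.8, -4.5]
gripper_width: 0.802
```

{"fn": "step_arm", "kwargs": {"deltas": [[0,-0.004,0,0,0,0,-0.6],[0,-0.009,0,0,0,0,-0.7],[0,-0.01,0,0,0,0,-0.8],[0,-0.01,0,0,0,0,-0.8],[0,-0.01,-0.02,0,0,0,-0.8],[0,-0.01,-0.06,0,0,0,-0.8],[0,-0.01,-0.1,0,0,0,-0.8],[0,-0.01,-0.15,0,0,0,-0.8],[0,-0.01,-0.15,0,0,0,-0.8],[0,-0.01,-0.15,0,0,0,-0.8]]}}

```text
time: 12.8
tool_pos: [0.6212, -0.116, 0.244]
tool_rot: [0.002, -0.094, 0.996, -0.001]
contact_force: [-0.3, 0.0, -2.2]
gripper_width: 0.898
```

Run:
```python
from h import *
exec(open('look.py').read().replace("sys.argv[1]","'p11'"))
L=lambda P:np.array([(P[:2]-c0)@ex,(P[:2]-c0)@ey]).round(4)
h=cv2.cvtColor(np.ascontiguousarray(manip.grab_frame('side')[:,:,::-1]),cv2.COLOR_BGR2HSV)
m=(cv2.inRange(h,(0,150,50),(4,255,255))|cv2.inRange(h,(174,150,50),(180,255,255)));m[:,:335]=0;m[:,380:]=0;m[:210]=0;m[270:]=0
r=[(y,int(np.where(m[y])[0].max())) for y in range(210,270) if m[y].sum()>255*3];R=np.array(r)[5:22];print('slope',np.polyfit(R[:,0],R[:,1],1)[0],R[0])
```

```text
d [ 0.0013 -0.0475  0.153 ] rot [-0.0017  0.0041  0.0007] now [ 0.6212 -0.116   0.244 ] loc [ 0.0241 -0.0612] F [-0.34  0.05 -2.21] Fy 0.11 w 0.898 t 12.8
slope -0.08823529411764258 [232 354]
```

View pics/p11s.png

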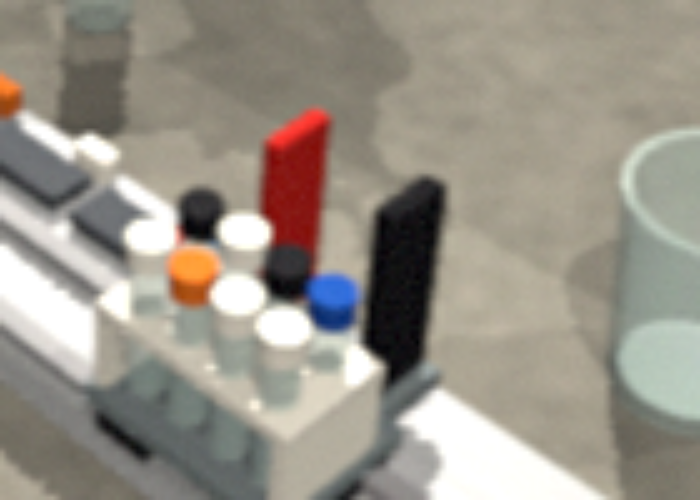

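View pics/p11t.png

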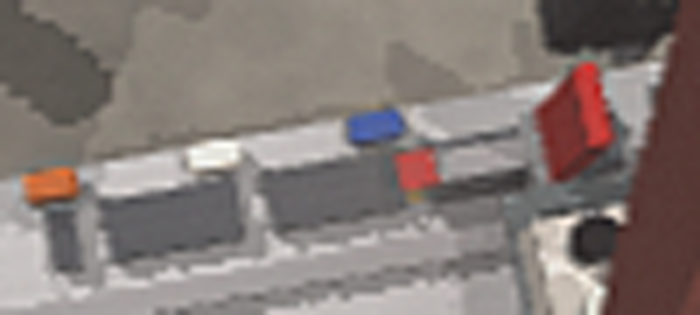

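{"fn": "step_arm", "kwargs": {"deltas": [[0,0,0,0,0,0,-0.8],[0,0,0,0,0,0,-0.8],[0,0,0,0,0,0,-0.8]]}}

```text
time: 13.25
tool_pos: [0.6199, -0.1161, 0.2404]
tool_rot: [-0.001, -0.094, 0.996, 0.0]
contact_force: [0.6, 0.2, -0.3]
gripper_width: 0.902
```

```bash
python3 -c "
from plant import manip
print(manip.job_done())"
```

```text
the job is handed in; nothing more can be done
None
```

The carriage is at the blue-tag station with the catch down in its slot. I handed the job in at about 13 s of the 51 s allowed; no verdict was reported.

**What I did:** I squeezed the lever against the post until the pair was about 39 mm wide. Holding it squeezed, I slid the carriage about 42 mm, stopping short of the slot. I then let the catch down gently onto the plate and pushed on the post in 0.5 mm steps until it dropped in, with about 9 N at most.

**Last checks:**
- **Seated:** with the catch in the slot, the carriage moved freely about 1 mm, then held against an 11 N push.
- **Lever at rest:** in the final side picture the red lever stands upright, parallel to the post. Its edge slope is -0.09, against -0.125 at rest and -0.25 when the catch was riding on the plates. The small difference from rest fits the changed viewing angle.
- **Position:** by my measurements the catch is about 10 mm to -y of the blue tag, inside the 16 mm limit.
- **Clear of the arm:** the gripper is lifted well clear and the wrist force is close to zero. The beaker and vial show as undisturbed in the last pictures that included them. The bottle was not in any late picture, but the arm crossed high above it.

**Disagreement:** the two cameras differed by about 3 mm across the rail, which had no effect on the grip. Nothing else disagreed or failed.

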